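# Meter two dryer balls from the gravity feeder

## Robot

A 6-joint arm with a two-finger parallel gripper is mounted at the origin on a cart in front of the work surface, level with it; the furniture and walls round the work are solid. World frame = base frame: x ahead of the robot, y to its left, z up, the work surface at z = 0. Lengths are in m, angles in rad, forces in N, time in s.
With the tool pointing down it reaches from about 0.4 to 0.825 m from the base axis. Payload 7 kg.
Tool frame: the origin (TCP) lies on the centre line of the jaws, within the pads' length; the fingertips stand 22 mm ahead of it and the grasp point (between the pads) lies 3 mm ahead of it; z points along the fingers, y is the direction in which the jaws open and shut (so a half turn about z gives the same grasp; the last joint's range is limited). The gripper opens to 88 mm and grips with 3 to 60 N. Pads are 19 mm wide; open, the fingers measure 130 mm over their backs; the gripper's body (78 mm by 193 mm) begins 47 mm behind the grasp point.
Start: joints at [1.407, 0.359, 0.012, 0, -1.224, -0.288], TCP at [0.295, 0.607, 0.249] pointing down, gripper open.
Joint ranges: [-3.07, 3.07], [-1.43, 2.12], [-1.02, 1.25], [-3.03, 1.67], [-3.05, -0], [-3.03, 3.03]. Speed limits (rad/s): [2.39, 2.39, 3.01, 3.14, 3.14, 3.14].

## Interface

Orientations are given as [roll, pitch, yaw] about the fixed x, y, z axes, in that order (R = Rz(yaw) Ry(pitch) Rx(roll)).
In Python, from station import arm gives the robot as it stands. The module is installed in compiled form; this text tells all that it offers.
- The arm moves only by the tool arm_command, never from a script. Its argument "motion" is a list of rows, each a list of 3 entries, a list of its own where there are three numbers: the shift along the tool's x, y, z in mm, then the turn, a rotation vector about the tool's x, y, z in degrees, then the opening, from 0 (shut) to 1 (fully open). In form: [[[tx, ty, tz], [wx, wy, wz], grip], ...]. A call has 1 to 20 rows; each row shifts and turns the commanded pose from where the row before left it, along the tool's axes as they then stand; what a row does not reach is not made up. A row lasts 1/12 s, in which the tool goes at most 41.7 mm and 7.16 degrees, less where a joint would pass 70% of its speed; a pose out of reach is approached as far as the arm can. A call is refused whole if a number of a shift passes 41.7 or a number of a turn 7.16, either way. A call with a gripper value outside its range is refused whole. The fingers move at their own pace and stop on an object; "newtons" is the grip in N (left out, the last holds). Time passes only in rows, so rows that do not move let the fingers close. It gives the time, the measured TCP pose, the force and the opening at its end, in the units of the state.
- arm.get_state(): the state, without advancing time (a new reading comes with each control period).
- arm.grab_frame(name): name is "side" or "top"; returns the picture (480x640x3 uint8, red, green, blue); there is no depth.
- arm.camera_info(name): a dict with "fov_y" (degrees; the focal length in pixels is half the picture's height over the tangent of half this angle, whatever the lens; pixels are square), "cx", "cy" (the principal point, pixels), "k1" (the pictures are not rectified: a ray, as slopes to the right and down, at radius r is drawn at 1 + k1 r^2 times it, then the intrinsics apply), "view" (4x4, takes a point from world to camera coordinates). Camera axes: x right, y down, z forward; pixel columns grow to the right and rows downward; lengths in m; the calibration is good to about 2 mm. A picture is of the moment at which its call begins. camera_info takes no time and is no camera call.
- arm.job_done(): hands the job in, once; it reports no verdict.
The state is a dict: "t": time; "q": joint angles; "qd": joint speeds; "joint_efforts": joint torques, N m; "eef_pos": TCP position; "ee_rot": TCP orientation; "force": force on the tool from outside, world axes, zero at the start; "moment": the same for the moment, N m; "width": finger opening in m.
Only numpy, scipy, OpenCV 4.12 (cv2) and the standard library are available. Lean on these libraries where they do the work, as an engineer would, in place of code of your own. Each camera call takes 0.05 s, during which the arm holds its last target. There are 200 camera calls.

## Task

The next dryer load needs two wool balls. Slide the empty bin by its handle under the low end of the ball feeder, then draw the feeder's bottom gate out just far enough to let exactly two balls drop into the bin, shutting it before a third rolls out, and push the gate fully home until its spring catch has snapped in. Leave the bin standing there with the two balls, keep the other two in the feeder, and do not disturb the other things on the worktop.

Things in the scene. Friction and masses are not known exactly. Their poses are not given: they have to be found in the camera images.
- hopper: White steel ball feeder fixed to the worktop: an open-topped trough 292 mm long (its y), 76 mm wide inside, on an upright back plate at x +87 mm; open below. The trough slopes 3 deg down to its low end at y -39 mm, where the balls drop; its other end is at y +253 mm; front face x -45 mm. Origin on the worktop below the drop; x to the back plate, y along the trough to the gate's grip, z up.
- rim_end (a point): Middle of the trough's rim over the gate's grip, at hopper y +280 mm, 285 mm high. The flared trough end overhangs out to here (from 230 mm up), so the grip cannot be taken straight from above: lean the tool about 40 deg, its back towards hopper +y. Axes as the hopper's.
- outlet (a point): Point 130 mm above the hopper's origin: where the balls drop (within 20 mm). Below it all is open: the lowest part of the trough is 130 mm high. Axes as the hopper's.
- gate (a joint): Sliding steel gate under the row of balls: 0 = home (shut), grows in m as drawn along the grip's +y, to 0.20; this long an opening forms at the low end. The first ball drops at about 0.060 to 0.070; the next then rolls down to take its place in about 0.4 s and drops too if it is still as wide. Drags with about 4 N; in the last 14 mm a spring catch adds up to 8 N. Starts at 0.015 to 0.025.
- gate_grip (a point): Middle of the gate's black upright grip: 18 mm thick (its x), 24 mm (its y), 40 mm tall; about 183 mm above the worktop, at hopper y 318 mm plus the gate's value. It moves with the gate along its own y axis, which rises 3 deg with the trough; its x is the hopper's.
- ball_1_center (a point): Centre of the wool dryer ball at the low end of the trough (all are 62 to 70 mm across, 45 g), the first to drop. All four lie in one row on the gate, centres 165 to 200 mm high, and roll down towards the low end as room appears. In the bin its centre is 35 to 50 mm high. Its axes mean nothing.
- ball_2_center (a point): Centre of the second ball from the low end, likewise; the second to drop. A ball over the opening is held while the gate stands below 0.055, and is lifted again as the gate shuts.
- ball_3_center (a point): Centre of the third ball, likewise; it must stay in the feeder.
- ball_4_center (a point): Centre of the fourth ball, likewise; it must stay in the feeder.
- bin_floor (a point): Middle of the inner floor of the loose grey open bin, 4 mm above the worktop. Bin 118 (its x) by 188 mm (its y) outside, walls 4, 72 mm tall, 0.2 to 0.45 kg; floor crowned 11 mm along the middle so balls roll to its ends; handle along its -x. It slides under the trough, also from the grip end; right when this point is below the outlet, axes along the hopper's, handle to the front.
- bin_handle (a point): Grip point of the bin's level bar handle: 20 mm wide (bin y), 18 mm tall, 48 mm above the worktop, 125 mm from the bin's middle along its -x; the bar is free from x -75 to -166 mm. Axes as the bin's.
- soap_c (a point): Bystander: middle of the soap bar lying near the front edge on the right, 30 mm high.
- cap_c (a point): Bystander: middle of the open white dosing cap, 65 mm across and 40 mm high, right of the feeder.
- timer_c (a point): Bystander: middle of the red wash timer, 62 mm high, near the front on the right.

How it is judged:
On the way, in this order (a step that is already met when the one before it is completed fails the run):
1. the bin stands under the low end of the feeder, with no ball dropped yet (horizontal distance between bin_floor and outlet below 0.05 m and angle between the x axis of bin_floor and the x axis of hopper, either way round below 0.2 rad and height (world z) of each of ball_1_center, ball_2_center above 0.15 m), for 0.2 s.
2. two balls have dropped through the gate into the bin (x of ball_1_center in the frame of bin_floor between -0.055 and 0.055 m and y of ball_1_center in the frame of bin_floor between -0.09 and 0.09 m and z of ball_1_center in the frame of bin_floor between 0 and 0.06 m and x of ball_2_center in the frame of bin_floor between -0.055 and 0.055 m and y of ball_2_center in the frame of bin_floor between -0.09 and 0.09 m and z of ball_2_center in the frame of bin_floor between 0 and 0.06 m), for 0.1 s.
At the end, for the whole second after the job is handed in: Balls 1 and 2 lie at rest inside the bin; balls 3 and 4 are still in the feeder (centres above 160 mm); the gate is home within 3 mm; the bin stands flat on the worktop, its middle within 50 mm of the point below the outlet and its axes within 0.2 rad of the hopper's (all of step 2 and horizontal distance between bin_floor and outlet below 0.05 m and angle between the x axis of bin_floor and the x axis of hopper, either way round below 0.2 rad and height (world z) of each of ball_3_center, ball_4_center above 0.16 m and value of joint gate below 0.003 m and angle between bin_floor's own z axis and vertical below 0.08 rad and height (world z) of bin_floor below 0.01 m and linear speed of each of bin, ball_1, ball_2 below 0.04 m/s); the robot touches nothing.
It fails at once if a third ball leaves the feeder (height (world z) of any of ball_3_center, ball_4_center below 0.125 m).
It fails at once if a ball lands on the worktop outside the bin ((height (world z) of ball_1_center below 0.06 m and not (x of ball_1_center in the frame of bin_floor between -0.055 and 0.055 m and y of ball_1_center in the frame of bin_floor between -0.09 and 0.09 m and z of ball_1_center in the frame of bin_floor between 0 and 0.06 m)) or (height (world z) of ball_2_center below 0.06 m and not (x of ball_2_center in the frame of bin_floor between -0.055 and 0.055 m and y of ball_2_center in the frame of bin_floor between -0.09 and 0.09 m and z of ball_2_center in the frame of bin_floor between 0 and 0.06 m))).
It fails at once if another thing on the worktop is shifted by more than 30 mm (distance of any of soap_c, cap_c, timer_c from where it was at the start of the episode above 0.03 m).
It also fails if it takes over 64 s, if anything falls off the work surface, if the arm or the gripper's body presses on something with over 40 N, if the wrist force passes 120 N, or if a joint passes its speed limit or range.

## Working session

There is one attempt and no reset: what is moved stays moved. The work goes in short steps, Python scripts to look and compute and a tool call to move; the robot and the scene stay as the last step left them, time stands still between calls to the robot, and variables do not carry over. Pictures are saved under pics/ and viewed, on a budget of 10 in all, crops included, one or two more only if the job needs it, and the job is handed in when it is done.

Besides the shell and the picture viewer there is one more tool, called after ">>>" by a JSON object that holds its "fn" and its "kwargs". arm_command: Moves the arm, as the interface text tells. Its arguments: {"type":"object","properties":{"motion":{"type":"array","items":{"type":"array"}},"newtons":{"type":"number"}},"required":["motion"]}

```bash
mkdir -p pics; cat > h.py <<'E'
import numpy as np, cv2
from station import arm
def ray(name,u,v):
    c=arm.camera_info(name); f=240/np.tan(np.radians(c['fov_y'])/2)
    d=np.array([(u-c['cx'])/f,(v-c['cy'])/f]); s=d.copy()
    for _ in range(30): s=d/(1+c['k1']*(s@s))
    V=np.array(c['view']); R=V[:3,:3]
    return -R.T@V[:3,3], R.T@np.r_[s,1]
def onz(name,u,v,z):
    o,d=ray(name,u,v); return o+d*(z-o[2])/d[2]
def proj(name,p):
    c=arm.camera_info(name); f=240/np.tan(np.radians(c['fov_y'])/2)
    V=np.array(c['view']); q=V[:3,:3]@np.array(p)+V[:3,3]; s=q[:2]/q[2]
    s=s*(1+c['k1']*(s@s)); return s*f+[c['cx'],c['cy']]
def two(a,b):
    (o1,d1),(o2,d2)=ray('side',*a),ray('top',*b)
    t=np.linalg.lstsq(np.c_[d1,-d2],o2-o1,rcond=None)[0]
    p,q=o1+t[0]*d1,o2+t[1]*d2; return (p+q)/2,np.linalg.norm(p-q)
def save(name,fn):
    im=arm.grab_frame(name); cv2.imwrite('pics/'+fn,im[:,:,::-1]); return im
E
python3 - <<'E'
from h import *
for n in('side','top'):
    save(n,n+'1.png'); c=arm.camera_info(n); print(n,c['fov_y'],c['k1'],ray(n,320,240))
s=arm.get_state();print(s['t'],s['eef_pos'],s['ee_rot'],s['width'],s['force'])
E
```

```text
side 57.559189877318474 -0.02086129993636987 (array([ 0.44572343, -1.04386053,  0.64097309]), array([ 0.03091561,  0.87430461, -0.48450411]))
top 52.60121140902567 0.010961705104934471 (array([ 0.24967544, -0.20161393,  1.41603023]), array([ 0.19263619, -0.02450123, -0.98100521]))
0.1 [0.29454    0.60690635 0.24775029] [ 3.14014288e+00 -1.38332697e-04 -4.51890241e-01] 0.0875900480332993 [ 0.71043663 -0.55692315  0.75298461]
```

View pics/side1.png

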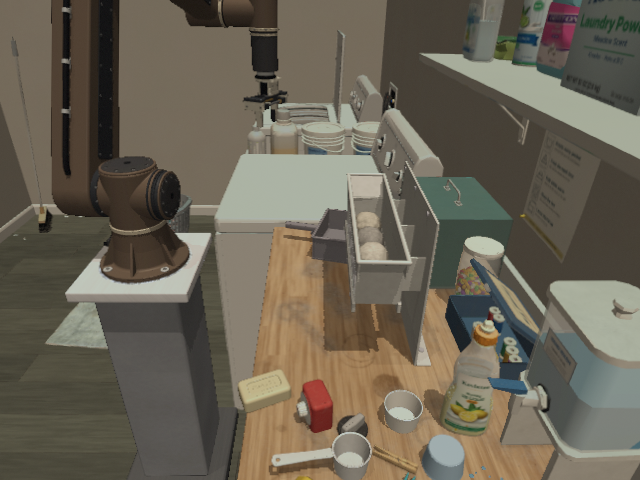

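View pics/top1.png

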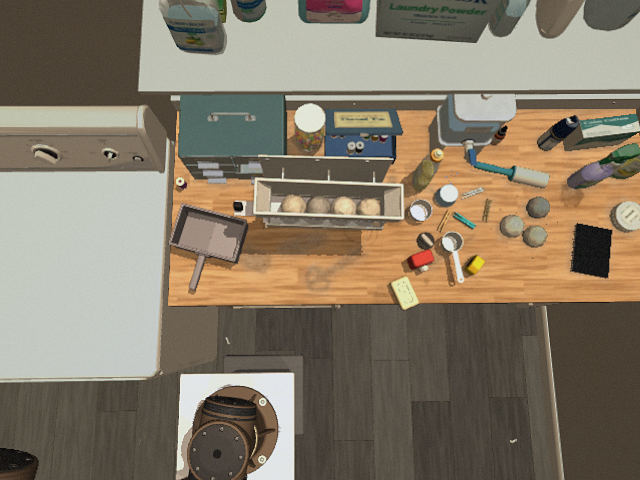

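The side view shows the feeder running away from the camera, with its low end nearest at about (380,280). In the top view the low end is on the right at about (403,200), the balls are at about (369,207) to (292,205), the black grip is at about (239,206), and the bin is on the left with its handle tip at about (193,288). I'll zoom in on the top view to get exact pixels.

```bash
python3 - <<'E'
from h import *
im=cv2.imread('pics/top1.png'); c=im[140:300,160:420]
cv2.imwrite('pics/top1c.png',cv2.resize(c,None,fx=3,fy=3,interpolation=cv2.INTER_CUBIC))
E
```

```text
(no output)
```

View pics/top1c.png

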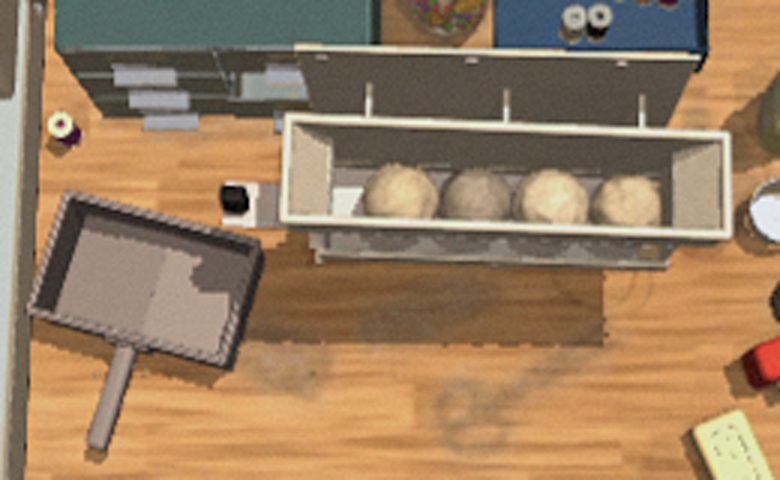

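```bash
python3 - <<'E'
from h import *
np.set_printoptions(precision=4,suppress=True)
C=lambda u,v:(u/3+160,v/3+140)
T=lambda u,v,z:onz('top',*C(u,v),z)
r=[T(287,114,.285),T(731,134,.268),T(731,238,.268),T(280,222,.285)]
print('rim',*r,sep='\n')
for a,b in((0,1),(3,2),(0,3),(1,2)): d=r[a]-r[b];print(a,b,np.hypot(*d[:2]),np.degrees(np.arctan2(d[1],d[0])))
b=[T(65,192,.072),T(262,241,.072),T(230,370,.072),T(30,312,.072)]
print('bin',*b,np.mean(b,0),sep='\n')
for x,y in((0,1),(3,2),(0,3),(1,2)): d=b[x]-b[y];print(x,y,np.hypot(*d[:2]),np.degrees(np.arctan2(d[1],d[0])))
print('handle',T(125,352,.057),T(98,445,.057))
print('grip',T(234,190,.203))
for u,v in((628,205),(552,200),(477,202),(402,195)):print('ball',T(u,v,.18))
for n,uv,z in(('soap',(404,292),.015),('timer',(421,259),.05),('cap',(420,211),.04)):print(n,onz('top',*uv,z))
E
```

```text
rim
[ 0.6267 -0.0756  0.285 ]
[ 0.6125 -0.4388  0.268 ]
[ 0.5246 -0.4347  0.268 ]
[ 0.5366 -0.0711  0.285 ]
0 1 0.3634554284445799 87.76795486666603
3 2 0.3638662288842929 88.0985268152454
0 3 0.09012907007482407 -2.8806243607712796
1 2 0.08802610773731015 -2.632661989268542
bin
[0.6216 0.1575 0.072 ]
[ 0.5723 -0.0297  0.072 ]
[ 0.4494 -0.0019  0.072 ]
[0.5059 0.1853 0.072 ]
[0.5373 0.0778 0.072 ]
0 1 0.1936633374310154 75.24474552085225
3 2 0.1956391538776215 73.19786886154819
0 3 0.11897941323311938 -13.519109165192688
1 2 0.12601685404701599 -12.746237162791418
handle [0.4697 0.0991 0.057 ] [0.3825 0.1212 0.057 ]
grip [ 0.5861 -0.0218  0.203 ]
ball [ 0.5761 -0.3635  0.18  ]
ball [ 0.5812 -0.2968  0.18  ]
ball [ 0.5799 -0.231   0.18  ]
ball [ 0.5868 -0.1654  0.18  ]
soap [ 0.3696 -0.4771  0.015 ]
timer [ 0.4601 -0.5232  0.05  ]
cap [ 0.6038 -0.5301  0.04  ]
```

```bash
python3 - <<'E'
from h import *
np.set_printoptions(precision=4,suppress=True)
for z in(0,.1,.2): print('dryer edge',onz('top',165,260,z),'cab base/top',onz('top',230,183,z),onz('top',230,152,z))
for p in((.6125,-.4388,.268),(.5246,-.4347,.268),(.6267,-.0756,.285),(.5366,-.0711,.285),(.4494,-.0019,.072),(.3825,.12,.057),(.376,-.351,.3)): print(p,proj('side',p))
im=cv2.imread('pics/side1.png')[160:320,270:450]
cv2.imwrite('pics/side1c.png',cv2.resize(im,None,fx=4,fy=3.75,interpolation=cv2.INTER_CUBIC))
E
```

```text
dryer edge [0.472  0.2185 0.    ] cab base/top [0.7063 0.0336 0.    ] [0.8056 0.0357 0.    ]
dryer edge [0.4563 0.1888 0.1   ] cab base/top [0.6741 0.017  0.1   ] [0.7663 0.019  0.1   ]
dryer edge [0.4406 0.1592 0.2   ] cab base/top [0.6418 0.0004 0.2   ] [0.7271 0.0022 0.2   ]
(0.6125, -0.4388, 0.268) [408.3597 260.5069]
(0.5246, -0.4347, 0.268) [354.5941 259.0571]
(0.6267, -0.0756, 0.285) [383.8345 173.0583]
(0.5366, -0.0711, 0.285) [345.4525 172.0241]
(0.4494, -0.0019, 0.072) [307.8528 237.2306]
(0.3825, 0.12, 0.057) [285.2978 221.9099]
(0.376, -0.351, 0.3) [266.9763 218.4229]
```

View pics/side1c.png

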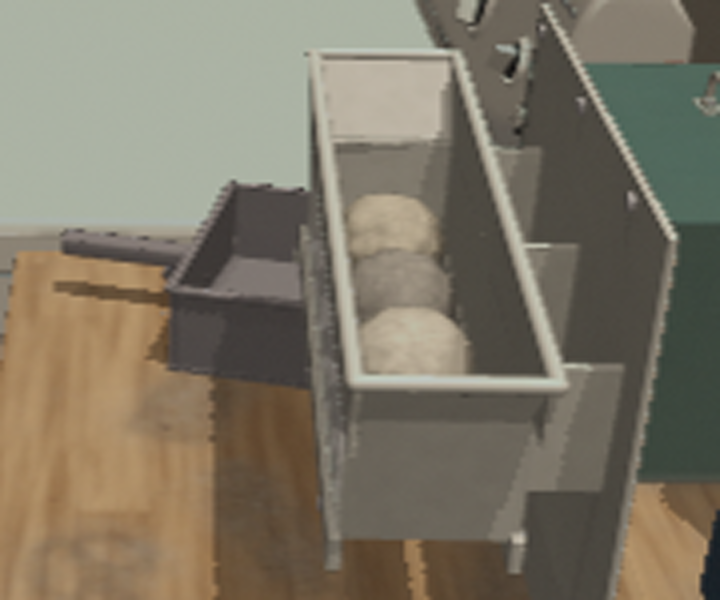

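```bash
python3 - <<'E'
from h import *
np.set_printoptions(precision=4,suppress=True)
S=lambda u,v:(u/4+270,v/3.75+160)
C=lambda u,v:(u/3+160,v/3+140)
for n,a,b in(('nearback',(567,383),(731,134)),('nearfront',(350,383),(731,238)),('farback',(458,53),(287,114)),('farfront',(312,53),(280,222)),('bin',(172,290),(230,370)),('binBL',(233,184),(30,312)),('htip',(65,238),(98,445)),('b1',(415,345),(628,205))):
    print(n,*two(S(*a),C(*b)))
E
```

```text
nearback [ 0.6159 -0.4398  0.2649] 0.004675792708312168
nearfront [ 0.5278 -0.4359  0.2624] 0.0036613777635922202
farback [ 0.6281 -0.0753  0.2821] 0.0009417618698192637
farfront [ 0.5406 -0.0703  0.2789] 0.00476382859279586
bin [ 0.4566 -0.001   0.0699] 0.01374424710478674
binBL [0.5098 0.1867 0.0683] 0.006152444972950062
htip [0.3841 0.1229 0.0502] 0.001942195196029469
b1 [ 0.5655 -0.3565  0.2345] 0.007342150300969427
```

>>> {"fn": "arm_command", "kwargs": {"motion": [[[20,24,0],[0,0,0],1],[[20,24,0],[0,0,0],1],[[20,24,0],[0,0,0],1],[[20,24,0],[0,0,0],1],[[20,24,0],[0,0,0],1],[[20,24,0],[0,0,0],1],[[20,24,0],[0,0,0],1],[[20,24,0],[0,0,0],1],[[20,24,0],[0,0,0],1],[[20,24,0],[0,0,0],1],[[20,24,0],[0,0,0],1],[[20,24,0],[0,0,0],1],[[20,24,0],[0,0,0],1],[[20,24,0],[0,0,0],1],[[20,24,0],[0,0,0],1],[[20,24,0],[0,0,0],1],[[0,0,0],[0,0,-6],1],[[0,0,0],[0,0,-6],1],[[0,0,0],[0,0,0],1]]}}

```text
t: 1.68
eef_pos: [0.4149, 0.1213, 0.2484]
ee_rot: [3.142, 0.0, -0.239]
force: [1.0, -0.5, 0.2]
width: 0.0876
```

```bash
cat >> h.py <<'E'
from scipy.spatial.transform import Rotation as Ro
def rel(p,rpy=None):
    s=arm.get_state(); R=Ro.from_euler('xyz',s['ee_rot'])
    out=[np.round(R.inv().apply(np.array(p)-s['eef_pos'])*1000,1)]
    if rpy is not None: out.append(np.round((R.inv()*Ro.from_euler('xyz',rpy)).as_rotvec(degrees=True),2))
    return out
def st():
    s=arm.get_state(); print(round(s['t'],2),np.round(s['eef_pos'],4),np.round(s['ee_rot'],3),np.round(s['force'],1),round(s['width'],4),np.round(s['q'],2))
E
python3 - <<'E'
from h import *
st(); print(rel((.419,.109,.051),(np.pi,0,-.244)))
E
```

```text
1.68 [0.4149 0.1213 0.2484] [ 3.142  0.    -0.239] [ 1.  -0.5  0.2] 0.0876 [ 0.74 -0.06 -0.49 -0.   -1.14  0.59]
[array([  7. ,  11. , 197.4]), array([0.  , 0.01, 0.27])]
```

>>> {"fn": "arm_command", "kwargs": {"motion": [[[7,11,20],[0,0,0],1],[[0,0,30],[0,0,0],1],[[0,0,30],[0,0,0],1],[[0,0,30],[0,0,0],1],[[0,0,30],[0,0,0],1],[[0,0,30],[0,0,0],1],[[0,0,20],[0,0,0],1],[[0,0,7],[0,0,0],1],[[0,0,0],[0,0,0],0],[[0,0,0],[0,0,0],0],[[0,0,0],[0,0,0],0],[[0,0,0],[0,0,0],0],[[0,0,0],[0,0,0],0],[[0,0,0],[0,0,0],0],[[0,0,0],[0,0,0],0],[[0,0,0],[0,0,0],0]], "newtons": 25}}

```text
t: 3.02
eef_pos: [0.4192, 0.1098, 0.0519]
ee_rot: [-3.141, -0.0, -0.243]
force: [0.0, 0.5, 0.2]
width: 0.04
```

```bash
python3 - <<'E'
from h import *
st(); y=-.034
x=np.array([np.cos(y),np.sin(y)]);b=np.array([.5748,-.3526]); h=b-.125*x
print(h,rel((*h,.051),(np.pi,0,y)))
im=save('top','top2.png'); cv2.imwrite('pics/top2c.png',cv2.resize(im[140:300,160:420],None,fx=3,fy=3)[:,:,::-1])
E
```

```text
3.02 [0.4192 0.1098 0.0519] [-3.141 -0.    -0.243] [0.  0.5 0.2] 0.04 [ 0.71  0.21 -0.76 -0.   -0.61  0.61]
[ 0.44987224 -0.34835082] [array([139.8, 437.4,   0.7]), array([ -0.03,  -0.03, -11.95])]
```

View pics/top2c.png

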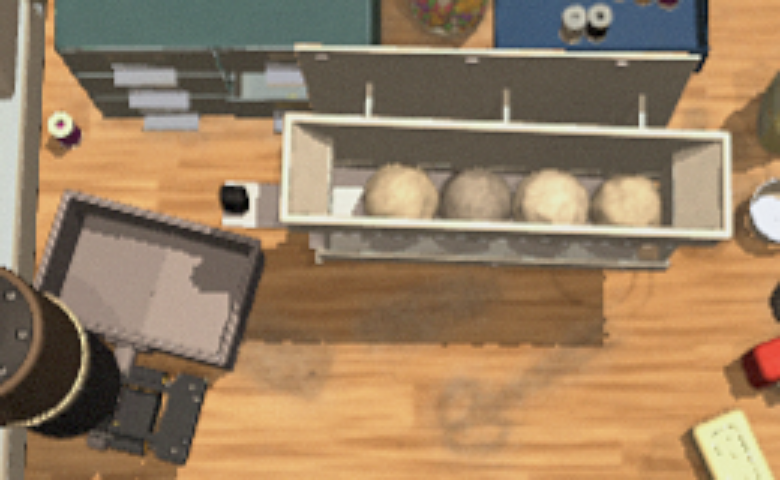

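The gripper is over the handle at about (120,400) in the crop, and the bin hasn't moved. The fingers are still closing.

>>> {"fn": "arm_command", "kwargs": {"motion": [[[0,0,0],[0,0,0],0],[[0,0,0],[0,0,0],0],[[0,0,0],[0,0,0],0],[[0,0,0],[0,0,0],0],[[0,0,0],[0,0,0],0],[[0,0,0],[0,0,0],0]]}}

```text
t: 3.57
eef_pos: [0.4193, 0.1099, 0.0516]
ee_rot: [-3.141, -0.0, -0.242]
force: [0.1, 0.4, 1.7]
width: 0.0199
```

>>> {"fn": "arm_command", "kwargs": {"motion": [[[2,8,0],[0,0,0],0],[[4,14,0],[0,0,0],0],[[6,20,0],[0,0,0],0],[[6,20,0],[0,0,0],0],[[6,20,0],[0,0,0],0],[[6,20,0],[0,0,-2],0],[[6,20,0],[0,0,-2],0],[[6,20,0],[0,0,-2],0],[[6,20,0],[0,0,-2],0],[[4,20,0],[0,0,-2],0],[[2,20,0],[0,0,-2],0],[[0,8,0],[0,0,0],0],[[0,0,0],[0,0,0],0]], "newtons": 30}}

```text
t: 4.65
eef_pos: [0.4332, -0.1086, 0.0515]
ee_rot: [3.141, 0.0, -0.036]
force: [0.7, -2.3, 2.6]
width: 0.0203
```

```bash
python3 - <<'E'
from h import *
st(); print(rel((.4499,-.3484,.051),(np.pi,0,-.034)))
E
```

```text
4.65 [ 0.4332 -0.1086  0.0515] [ 3.141  0.    -0.036] [ 0.7 -2.3  2.6] 0.0203 [ 0.2   0.23 -0.73  0.   -0.62  1.34]
[array([ 25.4, 239.1,   0.6]), array([ 0.02,  0.01, -0.12])]
```

>>> {"fn": "arm_command", "kwargs": {"motion": [[[2,10,0],[0,0,0],0],[[2,18,0],[0,0,0],0],[[2,20,0],[0,0,0],0],[[2,20,0],[0,0,0],0],[[2,20,0],[0,0,0],0],[[2,20,0],[0,0,0],0],[[2,20,0],[0,0,0],0],[[2,20,0],[0,0,0],0],[[2,20,0],[0,0,0],0],[[2,20,0],[0,0,0],0],[[2,20,0],[0,0,0],0],[[2,18,0],[0,0,0],0],[[1,10,0],[0,0,0],0],[[0,3,0],[0,0,0],0],[[0,0,0],[0,0,0],0],[[0,0,0],[0,0,0],0]]}}

```text
t: 5.98
eef_pos: [0.4508, -0.3465, 0.0517]
ee_rot: [3.141, -0.0, -0.033]
force: [1.1, -0.9, 0.1]
width: 0.0199
```

```bash
python3 - <<'E'
from h import *
st(); print(rel((.4499,-.3484,.051),(np.pi,0,-.034)))
im=save('side','side2.png'); cv2.imwrite('pics/side2c.png',cv2.resize(im[160:400,250:450],None,fx=3,fy=2.5)[:,:,::-1])
E
```

```text
5.98 [ 0.4508 -0.3465  0.0517] [ 3.141 -0.    -0.033] [ 1.1 -0.9  0.1] 0.0199 [-0.31  0.39 -0.46  0.   -0.72  1.85]
[array([-0.9,  1.9,  0.7]), array([ 0.03, -0.03,  0.05])]
```

View pics/side2c.png

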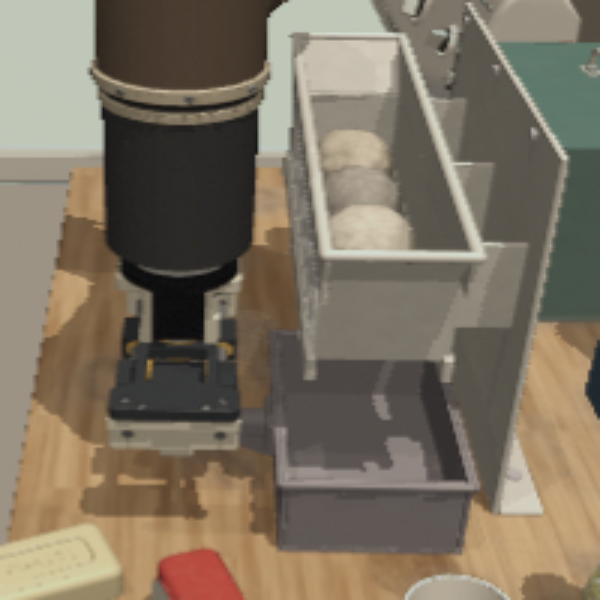

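The bin is under the low end, and the gripper is clear of the trough. The near rim corners of the bin are at crop (280,487) and (475,485). I'll check them and the spot under the outlet.

```bash
python3 - <<'E'
from h import *
a=onz('side',280/3+250,487/2.5+160,.072);b=onz('side',475/3+250,485/2.5+160,.072)
m=(a+b)/2;d=b-a;y=np.arctan2(d[1],d[0]);print(a,b,np.hypot(*d[:2]),y,'centre',m[:2]+.094*np.array([-np.sin(y),np.cos(y)]))
print(rel((.45,-.3465,.26)))
E
```

```text
[ 0.51382487 -0.44880676  0.072     ] [ 0.63356332 -0.44762947  0.072     ] 0.11974423849942449 0.009831843008950387 centre [ 0.57276992 -0.35422266]
[array([-7.000e-01,  2.000e-01, -2.083e+02])]
```

>>> {"fn": "arm_command", "kwargs": {"motion": [[[0,0,0],[0,0,0],1],[[0,0,0],[0,0,0],1],[[0,0,0],[0,0,0],1],[[0,0,0],[0,0,0],1],[[0,0,0],[0,0,0],1],[[0,0,0],[0,0,0],1],[[0,0,-10],[0,0,0],1],[[0,0,-25],[0,0,0],1],[[0,0,-35],[0,0,0],1],[[0,0,-35],[0,0,0],1],[[0,0,-35],[0,0,0],1],[[0,0,-35],[0,0,0],1],[[0,0,-35],[0,0,0],1],[[0,0,-35],[0,0,0],1],[[0,0,-35],[0,0,0],1],[[0,0,0],[0,0,0],1]]}}

```text
t: 7.37
eef_pos: [0.4523, -0.3485, 0.3406]
ee_rot: [3.135, -0.011, -0.032]
force: [0.8, -0.0, 1.4]
width: 0.0875
```

```bash
cat >> h.py <<'E'
Y=-.034
xh=np.array([np.cos(Y),np.sin(Y),0]);yh=np.array([-np.sin(Y),np.cos(Y),0]);up=np.array([0,0,1.]);O=np.array([.5748,-.3526,0])
def lean(deg):
    c,s=np.cos(np.radians(deg)),np.sin(np.radians(deg))
    return Ro.from_matrix(np.c_[-yh*c+up*s,-xh,-up*c-yh*s])
L=lean(40); rpyL=L.as_euler('xyz'); zL=L.as_matrix()[:,2]
E
python3 - <<'E'
from h import *
st()
a=onz('side',280/3+250,487/2.5+160,.072)
print('rpyL',rpyL, 'pregrasp',O+.335*yh+up*.19-.103*zL)
print(rel((.45,.08,.34),lean(0).as_euler('xyz')))
E
```

```text
7.37 [ 0.4523 -0.3485  0.3406] [ 3.135 -0.011 -0.032] [ 0.8 -0.   1.4] 0.0875 [-0.31  0.13 -0.08  0.   -1.34  1.85]
rpyL [-3.14159265 -0.6981317  -1.60479633] pregrasp [0.58843841 0.04837525 0.26890258]
[array([ -16.1, -428.2,   -2.2]), array([-0.2 , -0.75, 90.09])]
```

>>> {"fn": "arm_command", "kwargs": {"motion": [[[0,-30,0],[0,0,0],1],[[0,-31,0],[0,0,0],1],[[0,-31,0],[0,0,0],1],[[0,-31,0],[0,0,0],1],[[0,-31,0],[0,0,0],1],[[0,-31,0],[0,0,0],1],[[0,-31,0],[0,0,0],1],[[0,-31,0],[0,0,0],1],[[0,-31,0],[0,0,0],1],[[0,-31,0],[0,0,0],1],[[0,-31,0],[0,0,0],1],[[0,-31,0],[0,0,0],1],[[0,-31,0],[0,0,0],1],[[0,-26,0],[0,0,0],1],[[0,0,0],[0,0,7],1],[[0,0,0],[0,0,7],1],[[0,0,0],[0,0,7],1],[[0,0,0],[0,0,7],1],[[0,0,0],[0,0,7],1],[[0,0,0],[0,0,7],1]]}}

```text
t: 9.03
eef_pos: [0.4644, 0.0809, 0.3321]
ee_rot: [-3.141, -0.0, -0.772]
force: [-0.2, -0.9, 0.6]
width: 0.0875
```

>>> {"fn": "arm_command", "kwargs": {"motion": [[[0,0,0],[0,0,7],1],[[0,0,0],[0,0,7],1],[[0,0,0],[0,0,7],1],[[0,0,0],[0,0,7],1],[[0,0,0],[0,0,7],1],[[0,0,0],[0,0,7],1],[[0,0,0],[0,0,6],1],[[0,0,0],[0,7,0],1],[[0,0,0],[0,7,0],1],[[0,0,0],[0,7,0],1],[[0,0,0],[0,7,0],1],[[0,0,0],[0,7,0],1],[[0,0,0],[0,5,0],1],[[0,0,0],[0,0,0],1]]}}

```text
t: 10.2
eef_pos: [0.4643, 0.0819, 0.3298]
ee_rot: [3.137, -0.708, -1.598]
force: [-0.6, -0.0, -1.1]
width: 0.0874
```

```bash
python3 - <<'E'
from h import *
st(); print(rel(O+.335*yh+up*.19-.103*zL,rpyL))
E
```

```text
10.2 [0.4643 0.0819 0.3298] [ 3.137 -0.708 -1.598] [-0.6 -0.  -1.1] 0.0874 [ 0.9   0.18 -0.39  0.39 -1.6  -1.05]
[array([ -16.7, -125.3,   65.3]), array([ 0.02, -0.56,  0.28])]
```

>>> {"fn": "arm_command", "kwargs": {"motion": [[[-3,-21,11],[0,-0.6,0.3],1],[[-3,-21,11],[0,0,0],1],[[-3,-21,11],[0,0,0],1],[[-3,-21,11],[0,0,0],1],[[-3,-21,11],[0,0,0],1],[[-2,-20,10],[0,0,0],1],[[0,0,0],[0,0,0],1]]}}

```text
t: 10.78
eef_pos: [0.5904, 0.0467, 0.2694]
ee_rot: [-3.139, -0.687, -1.612]
force: [-0.2, 0.8, -0.7]
width: 0.0875
```

```bash
python3 - <<'E'
from h import *
st(); print(rel(O+.335*yh+up*.19-.003*zL,rpyL))
a=save('top','top3.png')[130:250,170:330]; b=save('side','side3.png')[90:210,290:450]
cv2.imwrite('pics/both3.png',np.hstack([cv2.resize(i,(400,300),interpolation=cv2.INTER_CUBIC) for i in(a,b)])[:,:,::-1])
E
```

```text
10.78 [0.5904 0.0467 0.2694] [-3.139 -0.687 -1.612] [-0.2  0.8 -0.7] 0.0875 [ 0.69  0.37 -0.3   0.5  -1.42 -0.94]
[array([-0.4,  1.8, 99.4]), array([ 0.1 ,  0.63, -0.31])]
```

View pics/both3.png

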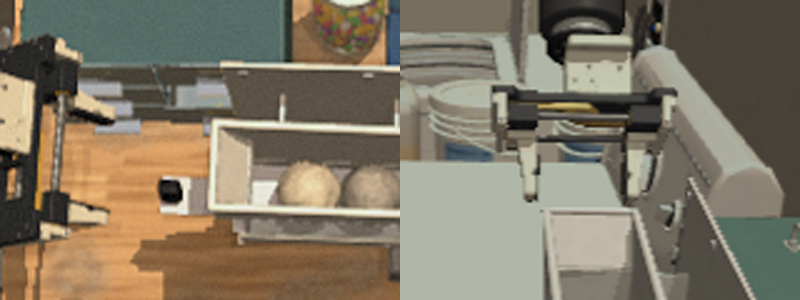

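The jaws straddle the grip's line: in the top crop the fingertips are at about (110,112) and (105,215), and the grip is at about (170,190). The gripper is clear of the cabinet. Next I'll advance along the tool axis.

>>> {"fn": "arm_command", "kwargs": {"motion": [[[0,2,10],[0,0.6,-0.3],1],[[0,0,15],[0,0,0],1],[[0,0,20],[0,0,0],1],[[0,0,20],[0,0,0],1],[[0,0,18],[0,0,0],1],[[0,0,11],[0,0,0],1],[[0,0,5],[0,0,0],1],[[0,0,0],[0,0,0],1],[[0,0,0],[0,0,0],1]]}}

```text
t: 11.63
eef_pos: [0.5849, -0.0148, 0.1958]
ee_rot: [-3.14, -0.698, -1.604]
force: [0.6, -0.1, 0.9]
width: 0.0876
```

```bash
python3 - <<'E'
from h import *
st(); print(rel(O+.335*yh+up*.19-.003*zL,rpyL))
a=save('top','top4.png')[130:250,170:330]; b=save('side','side4.png')[90:210,290:450]
cv2.imwrite('pics/both4.png',np.hstack([cv2.resize(i,(400,300),interpolation=cv2.INTER_CUBIC) for i in(a,b)])[:,:,::-1])
E
```

```text
11.63 [ 0.5849 -0.0148  0.1958] [-3.14  -0.698 -1.604] [ 0.6 -0.1  0.9] 0.0876 [ 0.6   0.39 -0.48  0.58 -1.22 -0.99]
[array([-1.5, -1.4,  3.3]), array([-0.1 ,  0.02,  0.03])]
```

View pics/both4.png

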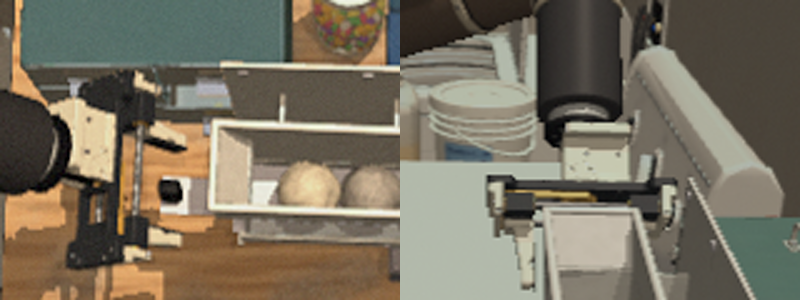

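The fingertips at (185,143) and (180,237) are centred on the grip at (172,190). I'll advance 4 mm more and close.

>>> {"fn": "arm_command", "kwargs": {"motion": [[[0,0,4],[0,0,0],1],[[0,0,0],[0,0,0],0],[[0,0,0],[0,0,0],0],[[0,0,0],[0,0,0],0],[[0,0,0],[0,0,0],0],[[0,0,0],[0,0,0],0],[[0,0,0],[0,0,0],0],[[0,0,0],[0,0,0],0],[[0,0,0],[0,0,0],0],[[0,0,0],[0,0,0],0],[[0,0,0],[0,0,0],0],[[0,0,0],[0,0,0],0],[[0,0,0],[0,0,0],0],[[0,0,0],[0,0,0],0],[[0,0,0],[0,0,0],0],[[0,0,0],[0,0,0],0]], "newtons": 45}}

```text
t: 13.07
eef_pos: [0.5849, -0.0177, 0.192]
ee_rot: [-3.141, -0.698, -1.604]
force: [4.5, -2.5, -2.1]
width: 0.0176
```

>>> {"fn": "arm_command", "kwargs": {"motion": [[[2.9,0,2.7],[0,0,0],0],[[2.9,0,2.7],[0,0,0],0],[[2.9,0,2.7],[0,0,0],0],[[0,0,0],[0,0,0],0]]}}

```text
t: 13.4
eef_pos: [0.5845, -0.0294, 0.1915]
ee_rot: [-3.14, -0.697, -1.604]
force: [4.2, 2.2, -2.0]
width: 0.0178
```

>>> {"fn": "arm_command", "kwargs": {"motion": [[[1.5,0,1.4],[0,0,0],0],[[0,0,0],[0,0,0],0]]}}

```text
t: 13.57
eef_pos: [0.5844, -0.0316, 0.1913]
ee_rot: [-3.141, -0.698, -1.604]
force: [4.1, 0.8, -1.9]
width: 0.0178
```

>>> {"fn": "arm_command", "kwargs": {"motion": [[[1.5,0,1.4],[0,0,0],0],[[0,0,0],[0,0,0],0]]}}

```text
t: 13.73
eef_pos: [0.5843, -0.034, 0.1912]
ee_rot: [-3.141, -0.698, -1.604]
force: [8.2, -0.4, -3.3]
width: 0.0178
```

>>> {"fn": "arm_command", "kwargs": {"motion": [[[1.5,0,1.4],[0,0,0],0],[[0,0,0],[0,0,0],0]]}}

```text
t: 13.9
eef_pos: [0.5843, -0.0362, 0.1911]
ee_rot: [-3.141, -0.698, -1.604]
force: [10.0, -2.0, -3.5]
width: 0.0179
```

>>> {"fn": "arm_command", "kwargs": {"motion": [[[1.5,-0.7,1.4],[0,0,0],0],[[0,0,0],[0,0,0],0]]}}

```text
t: 14.07
eef_pos: [0.5845, -0.0363, 0.1911]
ee_rot: [-3.141, -0.696, -1.604]
force: [-9.7, 16.2, 5.7]
width: 0.0179
```

>>> {"fn": "arm_command", "kwargs": {"motion": [[[1.5,0,1.4],[0,0,0],0],[[0,0,0],[0,0,0],0]]}}

```text
t: 14.23
eef_pos: [0.5846, -0.0365, 0.1911]
ee_rot: [-3.139, -0.694, -1.603]
force: [-11.0, 29.1, 8.5]
width: 0.0178
```

>>> {"fn": "arm_command", "kwargs": {"motion": [[[1.5,0,1.4],[0,0,0],0],[[0,0,0],[0,0,0],0]]}}

```text
t: 14.4
eef_pos: [0.5847, -0.0368, 0.1911]
ee_rot: [-3.138, -0.692, -1.602]
force: [-22.1, 42.1, 13.7]
width: 0.0178
```

The gate is home at TCP y ≈ -0.0364 (steep force rise), so that is my zero. Now I'll draw it to about 0.05, where it still holds the balls.

>>> {"fn": "arm_command", "kwargs": {"motion": [[[-4.4,0.3,-4.1],[0,0,0],0],[[-2.2,0,-2],[0,0,0],0],[[-2.9,0,-2.7],[0,0,0],0],[[-2.9,0,-2.7],[0,0,0],0],[[-2.9,0,-2.7],[0,0,0],0],[[-2.9,0,-2.7],[0,0,0],0],[[-2.9,0,-2.7],[0,0,0],0],[[-2.9,0,-2.7],[0,0,0],0],[[-2.9,0,-2.7],[0,0,0],0],[[-2.9,0,-2.7],[0,0,0],0],[[0,0,0],[0,0,0],0]]}}

```text
t: 15.32
eef_pos: [0.5854, -0.0014, 0.1928]
ee_rot: [3.141, -0.699, -1.604]
force: [0.9, -0.3, 0.7]
width: 0.0175
```

```bash
cat > w.py <<'E'
from h import *
import sys
s=arm.get_state(); g=(s['eef_pos']+[0,.0364,0])[1]
im=save('side',sys.argv[1]); b=cv2.imread('pics/side4.png').astype(int)
reg=lambda i:i[290:356,335:412]
d=(np.abs(reg(im[:,:,::-1].astype(int))-reg(b)).max(2)>35)
ys,xs=np.nonzero(d)
print('g',round(g,4),'F',np.round(s['force'],1),'t',round(s['t'],2),'changed px',d.sum(),(xs.mean()+335,ys.mean()+290) if d.sum() else '')
if len(sys.argv)>2:
    im=save('top',sys.argv[2]); hsv=cv2.cvtColor(im,cv2.COLOR_RGB2GRAY)
    print('top profile',cv2.resize(hsv[200:213,265:400].mean(0,keepdims=True),(27,1),interpolation=cv2.INTER_AREA).astype(int))
E
python3 w.py s5.png t5.png
```

```text
g 0.035 F [ 0.9 -0.3  0.7] t 15.32 changed px 0 
top profile [[192 203 199 132 176 203 197 165 105 132 155 164 137 132 184 214 219 190
  120 159 190 200 173  98 173 173 170]]
```

>>> {"fn": "arm_command", "kwargs": {"motion": [[[-2.9,0,-2.7],[0,0,0],0],[[-2.9,0,-2.7],[0,0,0],0],[[-2.9,0,-2.7],[0,0,0],0],[[-2.9,0,-2.7],[0,0,0],0],[[-1.8,0,-1.7],[0,0,0],0],[[0,0,0],[0,0,0],0]]}}

```text
t: 15.92
eef_pos: [0.586, 0.0168, 0.1938]
ee_rot: [3.141, -0.699, -1.604]
force: [1.2, -0.4, 2.1]
width: 0.0177
```

```bash
python3 w.py s6.png t6.png
```

```text
g 0.0532 F [ 1.2 -0.4  2.1] t 15.92 changed px 0 
top profile [[191 203 206 142 173 197 199 171 105 124 150 151 131 119 185 213 214 190
  126 161 198 196 151  92 172 172 170]]
```

Now small steps of about 2 mm, looking after each.

>>> {"fn": "arm_command", "kwargs": {"motion": [[[-2.9,0,-2.7],[0,0,0],0],[[-1.5,0,-1.4],[0,0,0],0]]}}

```text
t: 16.18
eef_pos: [0.5861, 0.0224, 0.1942]
ee_rot: [3.141, -0.699, -1.604]
force: [4.4, -5.2, 1.4]
width: 0.0174
```

```bash
python3 w.py s7.png
```

```text
g 0.0588 F [ 4.4 -5.2  1.4] t 16.18 changed px 0
```

>>> {"fn": "arm_command", "kwargs": {"motion": [[[-1.5,0,-1.4],[0,0,0],0]]}}

```text
t: 16.32
eef_pos: [0.5862, 0.0244, 0.1943]
ee_rot: [3.141, -0.699, -1.604]
force: [3.5, -3.8, 0.2]
width: 0.0176
```

```bash
python3 w.py s8.png
```

```text
g 0.0608 F [ 3.5 -3.8  0.2] t 16.32 changed px 0
```

>>> {"fn": "arm_command", "kwargs": {"motion": [[[-1.5,0,-1.4],[0,0,0],0]]}}

```text
t: 16.45
eef_pos: [0.5863, 0.0265, 0.1944]
ee_rot: [3.141, -0.699, -1.604]
force: [3.2, -3.6, 0.9]
width: 0.0177
```

```bash
python3 w.py s9.png
```

```text
g 0.0629 F [ 3.2 -3.6  0.9] t 16.45 changed px 0
```

>>> {"fn": "arm_command", "kwargs": {"motion": [[[-1.1,0,-1],[0,0,0],0]]}}

```text
t: 16.58
eef_pos: [0.5863, 0.028, 0.1944]
ee_rot: [3.141, -0.699, -1.604]
force: [2.6, -4.6, 1.3]
width: 0.0178
```

```bash
python3 w.py s10.png
```

```text
g 0.0644 F [ 2.6 -4.6  1.3] t 16.58 changed px 0
```

>>> {"fn": "arm_command", "kwargs": {"motion": [[[-1.1,0,-1],[0,0,0],0]]}}

```text
t: 16.72
eef_pos: [0.5864, 0.0295, 0.1945]
ee_rot: [3.141, -0.699, -1.604]
force: [4.1, -4.4, 1.7]
width: 0.0176
```

```bash
python3 w.py s11.png
```

```text
g 0.0659 F [ 4.1 -4.4  1.7] t 16.72 changed px 1 (np.float64(345.0), np.float64(324.0))
```

>>> {"fn": "arm_command", "kwargs": {"motion": [[[0,0,0],[0,0,0],0]]}}

```text
t: 16.85
eef_pos: [0.5864, 0.0298, 0.1945]
ee_rot: [3.141, -0.699, -1.604]
force: [2.3, -3.0, 2.2]
width: 0.0176
```

```bash
python3 w.py s12.png
```

```text
g 0.0662 F [ 2.3 -3.   2.2] t 16.85 changed px 617 (np.float64(366.97893030794165), np.float64(332.1393841166937))
```

Ball 1 is falling in the bin, so I'm closing to about 0.044 now.

>>> {"fn": "arm_command", "kwargs": {"motion": [[[8.1,0,7.5],[0,0,0],0],[[8.1,0,7.5],[0,0,0],0],[[0,0,0],[0,0,0],0]]}}

```text
t: 17.15
eef_pos: [0.5857, 0.0072, 0.1933]
ee_rot: [-3.141, -0.697, -1.604]
force: [3.8, -4.2, -0.6]
width: 0.0175
```

```bash
python3 w.py s13.png t13.png
```

```text
g 0.0436 F [ 3.8 -4.2 -0.6] t 17.15 changed px 468 (np.float64(368.5149572649573), np.float64(341.90384615384613))
top profile [[191 203 212 212 207 208 195 132 181 200 207 172 106 136 154 158 138 116
  177 206 219 204 115  94 173 172 170]]
```

>>> {"fn": "arm_command", "kwargs": {"motion": [[[0,0,0],[0,0,0],0],[[0,0,0],[0,0,0],0],[[0,0,0],[0,0,0],0],[[0,0,0],[0,0,0],0],[[0,0,0],[0,0,0],0],[[0,0,0],[0,0,0],0],[[0,0,0],[0,0,0],0],[[0,0,0],[0,0,0],0]]}}

```text
t: 17.92
eef_pos: [0.5857, 0.0077, 0.1933]
ee_rot: [3.141, -0.699, -1.604]
force: [2.5, -4.2, 2.1]
width: 0.0178
```

```bash
python3 w.py s14.png t14.png; python3 -c "
import cv2,numpy as np
a=cv2.imread('pics/t14.png')[150:250,240:420];b=cv2.imread('pics/s14.png')[160:370,320:440]
cv2.imwrite('pics/both14.png',np.hstack([cv2.resize(a,(450,250)),cv2.resize(b,(143*1,250))]) if 0 else np.hstack([cv2.copyMakeBorder(cv2.resize(a,(450,250)),0,250,0,0,0),cv2.resize(b,(286,500))]))"
```

```text
g 0.0441 F [ 2.5 -4.2  2.1] t 17.92 changed px 408 (np.float64(370.3848039215686), np.float64(342.83088235294116))
top profile [[191 203 212 212 207 208 208 203 145 154 202 210 192 108 122 162 166 142
  120 180 216 217 195 110 173 173 170]]
```

View pics/both14.png

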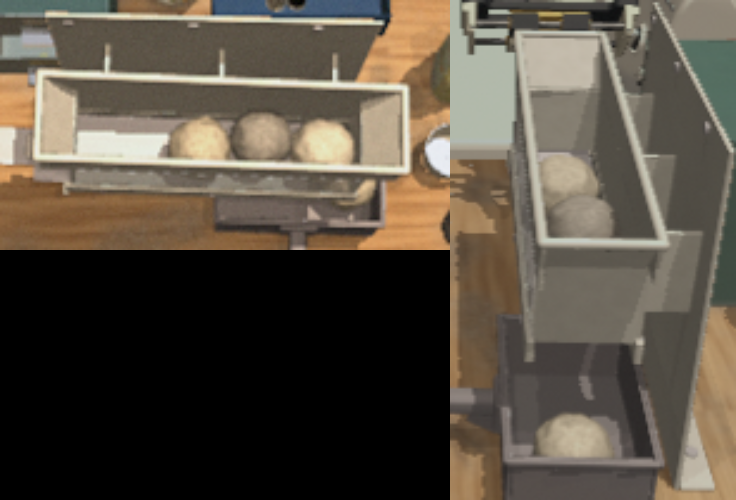

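Ball 1 is in the near end of the bin (side crop (573,438)). Three balls remain in the trough, and ball 2 is held at the low end (top crop (325,145)). Now the second ball.

>>> {"fn": "arm_command", "kwargs": {"motion": [[[-2.9,0,-2.7],[0,0,0],0],[[-2.9,0,-2.7],[0,0,0],0],[[-2.9,0,-2.7],[0,0,0],0],[[-1.5,0,-1.4],[0,0,0],0],[[0,0,0],[0,0,0],0]]}}

```text
t: 18.43
eef_pos: [0.5862, 0.0222, 0.1941]
ee_rot: [3.141, -0.698, -1.604]
force: [-0.3, -0.1, 4.7]
width: 0.0177
```

```bash
sed -i 's/side4.png/s14.png/' w.py; python3 w.py s15.png
```

```text
g 0.0586 F [-0.3 -0.1  4.7] t 18.43 changed px 0
```

>>> {"fn": "arm_command", "kwargs": {"motion": [[[-1.5,0,-1.4],[0,0,0],0]]}}

```text
t: 18.57
eef_pos: [0.5862, 0.0237, 0.1942]
ee_rot: [3.142, -0.698, -1.604]
force: [2.5, -3.6, 2.8]
width: 0.018
```

```bash
python3 w.py s16.png
```

```text
g 0.0601 F [ 2.5 -3.6  2.8] t 18.57 changed px 0
```

>>> {"fn": "arm_command", "kwargs": {"motion": [[[-1.5,0,-1.4],[0,0,0],0]]}}

```text
t: 18.7
eef_pos: [0.5863, 0.0257, 0.1943]
ee_rot: [3.141, -0.698, -1.604]
force: [1.7, -4.2, 3.1]
width: 0.0177
```

```bash
python3 w.py s17.png
```

```text
g 0.0621 F [ 1.7 -4.2  3.1] t 18.7 changed px 0
```

>>> {"fn": "arm_command", "kwargs": {"motion": [[[-1.1,0,-1],[0,0,0],0]]}}

```text
t: 18.83
eef_pos: [0.5863, 0.0273, 0.1944]
ee_rot: [3.141, -0.698, -1.604]
force: [2.2, -4.6, 3.3]
width: 0.0181
```

```bash
python3 w.py s18.png
```

```text
g 0.0637 F [ 2.2 -4.6  3.3] t 18.83 changed px 0
```

>>> {"fn": "arm_command", "kwargs": {"motion": [[[-1.1,0,-1],[0,0,0],0]]}}

```text
t: 18.97
eef_pos: [0.5864, 0.0288, 0.1945]
ee_rot: [3.141, -0.699, -1.604]
force: [0.9, -4.1, 3.5]
width: 0.018
```

```bash
python3 w.py s19.png
```

```text
g 0.0652 F [ 0.9 -4.1  3.5] t 18.97 changed px 0
```

>>> {"fn": "arm_command", "kwargs": {"motion": [[[-0.7,0,-0.7],[0,0,0],0]]}}

```text
t: 19.1
eef_pos: [0.5864, 0.0299, 0.1945]
ee_rot: [3.141, -0.698, -1.604]
force: [0.8, -4.9, 4.2]
width: 0.0179
```

```bash
python3 w.py s20.png
```

```text
g 0.0663 F [ 0.8 -4.9  4.2] t 19.1 changed px 0
```

>>> {"fn": "arm_command", "kwargs": {"motion": [[[-0.4,0,-0.4],[0,0,0],0]]}}

```text
t: 19.23
eef_pos: [0.5864, 0.0305, 0.1945]
ee_rot: [3.141, -0.698, -1.604]
force: [-0.3, -4.3, 3.9]
width: 0.018
```

```bash
python3 w.py s21.png
```

```text
g 0.0669 F [-0.3 -4.3  3.9] t 19.23 changed px 2 (np.float64(360.5), np.float64(324.0))
```

>>> {"fn": "arm_command", "kwargs": {"motion": [[[0,0,0],[0,0,0],0]]}}

```text
t: 19.37
eef_pos: [0.5865, 0.0305, 0.1946]
ee_rot: [3.141, -0.698, -1.604]
force: [-0.9, -2.9, 5.2]
width: 0.0178
```

```bash
python3 w.py s22.png
```

```text
g 0.0669 F [-0.9 -2.9  5.2] t 19.37 changed px 2 (np.float64(360.5), np.float64(324.0))
```

>>> {"fn": "arm_command", "kwargs": {"motion": [[[-0.9,0,-0.8],[0,0,0],0]]}}

```text
t: 19.5
eef_pos: [0.5865, 0.0315, 0.1946]
ee_rot: [3.141, -0.698, -1.604]
force: [-1.9, -3.9, 3.9]
width: 0.0176
```

```bash
python3 w.py s23.png
```

```text
g 0.0679 F [-1.9 -3.9  3.9] t 19.5 changed px 12 (np.float64(364.75), np.float64(314.0))
```

>>> {"fn": "arm_command", "kwargs": {"motion": [[[0,0,0],[0,0,0],0]]}}

```text
t: 19.63
eef_pos: [0.5865, 0.0318, 0.1946]
ee_rot: [3.141, -0.698, -1.604]
force: [-1.1, -4.6, 4.9]
width: 0.0176
```

```bash
python3 w.py s24.png
```

```text
g 0.0682 F [-1.1 -4.6  4.9] t 19.63 changed px 544 (np.float64(366.75367647058823), np.float64(314.93382352941177))
```

Ball 2 is falling. Closing quickly to about 0.042.

>>> {"fn": "arm_command", "kwargs": {"motion": [[[9.5,0,8.9],[0,0,0],0],[[9.5,0,8.9],[0,0,0],0],[[0,0,0],[0,0,0],0]]}}

```text
t: 19.93
eef_pos: [0.5856, 0.005, 0.1932]
ee_rot: [-3.141, -0.697, -1.604]
force: [0.7, -4.6, 2.2]
width: 0.0179
```

```bash
python3 w.py s25.png t25.png
```

```text
g 0.0414 F [ 0.7 -4.6  2.2] t 19.93 changed px 354 (np.float64(363.1666666666667), np.float64(313.8474576271186))
top profile [[191 203 212 212 207 208 208 208 205 204 206 203 176 133 174 200 196 152
  107 143 167 161 116  94 173 173 170]]
```

Two balls remain in the trough. Now I'll push the gate home gently.

>>> {"fn": "arm_command", "kwargs": {"motion": [[[0,0,0],[0,0,0],0],[[0,0,0],[0,0,0],0],[[2.9,0,2.7],[0,0,0],0],[[2.9,0,2.7],[0,0,0],0],[[2.9,0,2.7],[0,0,0],0],[[2.9,0,2.7],[0,0,0],0],[[2.9,0,2.7],[0,0,0],0],[[2.9,0,2.7],[0,0,0],0],[[2.9,0,2.7],[0,0,0],0],[[2.9,0,2.7],[0,0,0],0],[[2.9,0,2.7],[0,0,0],0],[[1.5,0,1.4],[0,0,0],0],[[1.5,0,1.4],[0,0,0],0],[[1.5,0,1.4],[0,0,0],0],[[0,0,0],[0,0,0],0]]}}

```text
t: 21.28
eef_pos: [0.5844, -0.0358, 0.191]
ee_rot: [-3.142, -0.698, -1.604]
force: [1.6, -2.4, 5.8]
width: 0.0176
```

>>> {"fn": "arm_command", "kwargs": {"motion": [[[1.5,0,1.4],[0,0,0],0],[[0,0,0],[0,0,0],0]]}}

```text
t: 21.45
eef_pos: [0.5845, -0.0363, 0.191]
ee_rot: [-3.141, -0.696, -1.603]
force: [-9.8, 7.2, 9.2]
width: 0.0176
```

>>> {"fn": "arm_command", "kwargs": {"motion": [[[1.1,0,1],[0,0,0],0],[[0,0,0],[0,0,0],0]]}}

```text
t: 21.62
eef_pos: [0.5846, -0.0365, 0.191]
ee_rot: [-3.139, -0.695, -1.603]
force: [-9.8, 17.7, 11.8]
width: 0.0182
```

```bash
python3 w.py s26.png t26.png
```

```text
g -0.0001 F [-9.8 17.7 11.8] t 21.62 changed px 317 (np.float64(364.55835962145113), np.float64(311.58359621451103))
top profile [[194 204 215 215 210 210 210 210 206 206 207 205 204 158 142 190 200 186
  129 118 155 165 150  99 176 176 173]]
```

>>> {"fn": "arm_command", "kwargs": {"motion": [[[0,0,0],[0,0,0],1],[[0,0,0],[0,0,0],1],[[0,0,0],[0,0,0],1],[[0,0,0],[0,0,0],1],[[0,0,0],[0,0,0],1],[[0,0,0],[0,0,0],1],[[0,0,0],[0,0,0],1],[[0,0,0],[0,0,0],1],[[0,0,-10],[0,0,0],1],[[0,0,-20],[0,0,0],1],[[0,0,-25],[0,0,0],1],[[0,0,-25],[0,0,0],1],[[0,0,-25],[0,0,0],1],[[0,0,-25],[0,0,0],1],[[0,0,0],[0,0,0],1],[[0,0,0],[0,0,0],1]]}}

```text
t: 23.05
eef_pos: [0.5875, 0.0455, 0.2916]
ee_rot: [-3.139, -0.696, -1.604]
force: [-1.2, -0.8, -0.4]
width: 0.0873
```

```bash
python3 w.py s27.png t27.png; python3 - <<'E'
from h import *
st()
a=cv2.imread('pics/t27.png')[140:260,200:440];b=cv2.imread('pics/s27.png')[160:370,320:440]
cv2.imwrite('pics/both27.png',np.hstack([cv2.copyMakeBorder(cv2.resize(a,(500,250)),0,250,0,0,0),cv2.resize(b,(286,500))]))
for t in('t14','t27'):
    i=cv2.imread(f'pics/{t}.png')[195:216,225:252]; m=i.max(2)<45; ys,xs=np.nonzero(m)
    if m.sum(): u=(xs.mean()+225,ys.mean()+195); print(t,m.sum(),u,'local y',(onz('top',*u,.203)-O)@yh)
E
```

```text
g 0.0819 F [-1.2 -0.8 -0.4] t 23.05 changed px 270 (np.float64(364.9925925925926), np.float64(311.2518518518518))
top profile [[189 201 211 210 205 206 206 206 202 202 203 201 199 154 138 185 195 181
  125 115 150 160 146  97 171 171 168]]
23.15 [0.5866 0.0439 0.2901] [ 3.141 -0.698 -1.603] [ 0.6 -0.3 -0.1] 0.0875 [ 0.69  0.35 -0.29  0.51 -1.46 -0.92]
t14 56 (np.float64(228.69642857142858), np.float64(203.67857142857142)) local y 0.35480865616033935
t27 51 (np.float64(245.13725490196077), np.float64(206.64705882352942)) local y 0.312185815924115
```

View pics/both27.png

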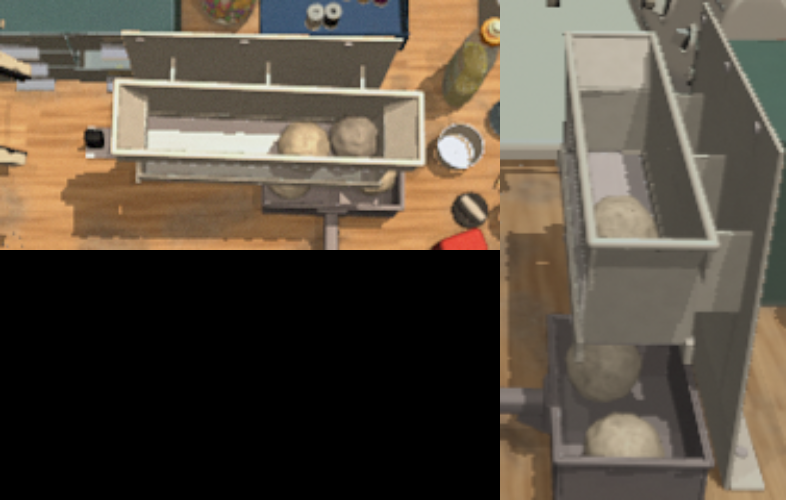

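Balls 1 and 2 lie at opposite ends of the bin (side crop (603,372) and (622,437)), and balls 3 and 4 are in the trough. The bin hasn't moved, with its near-left corner still at image (343,354). The grip stands close to the trough end, and the gripper is clear of everything.

```bash
python3 -c "
from station import arm
print(arm.job_done())"
```

```text
the job is handed in; nothing more can be done
None
```

I slid the bin under the feeder's low end by its handle, let exactly two balls drop into it, and pushed the gate fully home. I handed the job in at about 23 s; it reported no verdict.

- **Bin:** before the balls dropped it measured about 3 mm and 0.04 rad off target. In the last picture it had not moved.
- **Balls:** two lie in the bin, one at each end, and the other two are still in the trough. The drops came at gate openings of about 0.066 m and 0.068 m, and I closed the gate after each one.
- **Gate:** on the final push it stopped within 0.2 mm of the home stop I had found at the start, with about 18 N on it.
- **Other things:** the robot's path kept clear of the soap, cap and timer, but I did not measure their positions again at the end. The gripper was open and clear of everything.

Two checks were only approximate. After I released the gate, the top camera put its grip about 1.5 mm from home, which is within the 3 mm limit and about what that camera can resolve. The two camera views also disagreed by up to 5 mm on the feeder's rim and by 6 and 14 mm on the two bin corners at the start. I averaged them, and the later fits showed that was good enough.

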